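Check the play in a feed-drive claw coupling and tag the unit

ROBOT

A 6-joint arm with a two-finger parallel gripper is mounted at the origin on the work surface; the furniture and walls round the work are solid. World frame = base frame: x ahead of the robot, y to its left, z up, the work surface at z = 0. Lengths are in m, angles in rad, forces in N, time in s.
With the tool pointing down it reaches from about 0.325 to 0.9 m from the base axis. Payload 6.1 kg.
Tool frame: the origin (TCP) lies at the very end of the fingers, on their centre line; the grasp point (between the pads) lies ctrl.hold_point_z behind it (ctrl.hold_point_z is the distance from the TCP to the grasp point, in m); z points along the fingers, y is the line along which they close (so a half turn about z gives the same grasp; the last joint's range is limited). The gripper opens to 87 mm and grips with 3 to 60 N. Pads are 19 mm wide; open, the fingers measure 117 mm over their backs; the gripper's body (75 mm by 190 mm) begins 51 mm behind the grasp point.
Start: joints at [0.975, 0.22, 1.526, -0, 1.395, -0.126], TCP at [0.283, 0.557, 0.223] pointing down, gripper open.
Joint ranges: [-2.98, 2.98], [-0.91, 2.08], [0.09, 2.57], [-1.24, 4.39], [0.2, 2.65], [-2.68, 2.68]. Speed limits (rad/s): [2.57, 2.57, 3.01, 3.14, 3.14, 3.14].

INTERFACE

Orientations are given as a rotation vector (axis times angle).
In Python, from rig import ctrl, jaws, solve_ik, imaging, job, status gives the robot as it stands. Calls block until the motion is done:
- ctrl.reach(position, orientation): joint-space move of the TCP to a pose.
- ctrl.move_straight(position, rotation=None, speed=0.15): straight line of the TCP; rotation=None keeps the orientation; speed is the mean speed in m/s.
- ctrl.set_joints(angles): joint-space move.
- jaws.open_gripper() and jaws.close(strength=None): open the fingers fully, or close them until they stop; strength is the grip in N (None keeps the last).
- ctrl.sleep(seconds).
- solve_ik(position, orientation): joint angles nearest the present ones, or None.
- imaging.camera(name): name is "scene" or "top" or "wrist"; returns a dict with "image" (400x640x3 uint8, red, green, blue), "K" (3x3 intrinsics, pixels), "R" (3x3) and "t" (3): a world point X has camera coordinates R X + t. Camera axes: x right, y down, z forward; pixel columns grow to the right and rows downward; lengths in m; the calibration is good to about 2 mm. A picture is of the moment at which its call begins. There is no depth.
A pose or a line that the arm cannot do raises ctrl.MotionError and nothing moves.
- job.job_done(): hands the job in; it is judged then, once.
Readings, each from a call of its own:
- status.read_time(): time.
- status.read_joint_positions(): joint angles.
- status.read_joint_vel(): joint speeds.
- status.read_joint_torque(): joint torques, N m.
- status.read_position(): TCP position.
- status.read_orientation(): TCP orientation.
- status.read_force(): force on the tool from outside, world axes, zero at the start.
- status.read_wrist_torque(): the same for the moment, N m.
- status.read_opening(): finger opening in m.
- status.read_grip_force(): force on a finger pad.
Only numpy, scipy, OpenCV 4.12 (cv2) and the standard library are available. Lean on these libraries where they do the work, as an engineer would, in place of code of your own. Each camera call takes 0.05 s, during which the arm holds its last target. There are 200 camera calls.

TASK

Check the free play in the claw coupling on the gear motor: with closed fingers against the black knob, rock the check arm gently one way until you feel the coupling take up, then back the other way until it takes up there, so that the arm itself pushes the two drag pointers out to both ends of the play; do not touch the pointers with the fingers and never lean on the arm so hard that the gear shaft turns. Then read the pointers and hang the matching tag flat on the base plate with its hole over the tag post, the red one if they stand more than 15 degrees (three scale divisions) apart, else the green one. Leave the arm slack and the other tag where it lies.

Things in the scene. Friction and masses are not known exactly. Their poses are not given: they have to be found in the camera images.
- gear_unit: worm gear motor fixed to the table on a dark steel plate. Origin on the vertical shaft axis at table level; x along the blue motor, away from the scale; z up. Plate 10 mm thick, x -90 to 85, y -200 to 75 mm; housing 104 x 120 mm. White scale 91 mm up, on the -x side, 132 mm from the axis, 40 degrees to each side; a black tick each 5 degrees, long each 15.
- shaft: gear shaft with the lower claw half of the coupling, a dark disc 78 mm across under the pointers, on the unit's axis (origin as the unit's). The worm holds it still: it gives about 1 mm at the knob for 3 N, springing back, and starts to slip round when the knob is pushed with about 17 N.
- shaft_mark (a point): yellow paint mark on the rim of that disc, 39 mm from the axis; shows whether the shaft has turned.
- check_arm: aluminium cap 80 mm across with the check arm: steel bar 16 mm wide, 106 to 116 mm up, 119 mm long from the axis, along the unit's -x at 0. Origin as the unit's. Turns about the axis, stays where left; about 0.5 N at the knob moves it. Play hidden under the cap, new each time: 0.04 to 0.26 rad to either side of the start, 0.12 to 0.37 in all; then resistance rises steeply.
- knob (a point): black upright knob near the end of the check arm, 105 mm from the axis; this point is 135 mm above the table, on the knob's centre line; the knob is 20 mm thick, from 116 to 153 mm up.
- pointer_right: red drag pointer: thin strip turning stiffly about the same axis, 95 mm up, with a steel pin (6 mm thick, up to 117 mm, 80 mm from the axis) beside the arm on the unit's -y side. The arm pushes the pin and leaves the pointer at its furthest place; its tip marks the arm's centre line there.
- pointer_right_tip (a point): tip of the red pointer, 120 mm from the axis.
- pointer_left: blue drag pointer, the same on the unit's +y side of the arm, 98 mm up.
- pointer_left_tip (a point): tip of the blue pointer, 120 mm from the axis. 15 degrees between the two pointers is 31.3 mm between their tips.
- post_foot (a point): foot of the tag post, a steel pin 8 mm thick and 25 mm high on the base plate; this point lies on the plate's top, 10 mm above the table.
- red_tag: red plastic tag 90 x 30 x 10 mm, 35 g, lying flat. Origin at the centre of its underside, x along its length toward the hole.
- red_tag_hole (a point): centre of the 18 mm through hole at the red tag's underside, 31 mm from its centre.
- green_tag: green plastic tag, the same size as the red one.
- green_tag_hole (a point): centre of the green tag's hole at its underside, 31 mm from its centre.
There are look-alikes about, which are no part of the job. What is meant by the red_tag is not purple, and is the smaller of those in its own colour.

How it is judged:
On the way, in this order (a step that is already met when the one before it is completed fails the run):
1. the arm is rocked to one end of the play until the claws press on each other (contact force between check_arm and shaft above 6 N), for 0.1 s.
2. the arm is rocked to the other end until the claws press again, and it has pushed both pointers out (contact force between check_arm and shaft above 6 N and distance of each of pointer_right_tip, pointer_left_tip from where it was at the start of the episode above 0.001 m), for 0.1 s.
At the end, for the whole second after the job is handed in: Claws pressing under 2.5 N; matching tag at rest on the post (hole within 9 mm of its axis and 6 mm of the plate, flat to 0.12 rad): red if pointer tips are over 31.3 mm (15 degrees) apart, green if less, either within 2.5 mm of that; other tag within 30 mm of where it lay (contact force between check_arm and shaft below 2.5 N and ((horizontal distance between pointer_left_tip and pointer_right_tip above 0.0288 m and horizontal distance between red_tag_hole and post_foot below 0.009 m and z of red_tag_hole in the frame of post_foot below 0.006 m and angle between red_tag's own z axis and vertical below 0.12 rad and linear speed of red_tag below 0.01 m/s and distance of green_tag from where it was at the start of the episode below 0.03 m) or (horizontal distance between pointer_left_tip and pointer_right_tip below 0.0338 m and horizontal distance between green_tag_hole and post_foot below 0.009 m and z of green_tag_hole in the frame of post_foot below 0.006 m and angle between green_tag's own z axis and vertical below 0.12 rad and linear speed of green_tag below 0.01 m/s and distance of red_tag from where it was at the start of the episode below 0.03 m))); the robot touches nothing.
It fails at once if the gear shaft is turned: its mark moves more than 2 mm (distance of shaft_mark from where it was at the start of the episode above 0.002 m).
It fails at once if the arm is leaned on: the claws press with more than 54 N (about 15 N at the knob) (contact force between check_arm and shaft above 54 N).
It fails at once if the fingers touch the red pointer (contact force between the fingers and pointer_right above 0.3 N).
It fails at once if the fingers touch the blue pointer (contact force between the fingers and pointer_left above 0.3 N).
It also fails if it takes over 72 s, if anything falls off the work surface, if the arm or the gripper's body presses on something with over 40 N, if the wrist force passes 120 N, or if a joint passes its speed limit or range.

## Working session

There is one attempt and no reset: what is moved stays moved. The work goes in short steps, each a Python script; the robot and the scene stay as the last script left them, time stands still between calls to the robot, and variables do not carry over. Pictures are saved under pics/ and viewed, at most 10 in all, crops included, and the job is handed in when it is done.

```bash
ls; mkdir -p pics; python3 - <<'E'
from rig import ctrl,imaging,status
import cv2,numpy as np
for n in("scene","top"):
    c=imaging.camera(n);cv2.imwrite(f"pics/{n}0.png",c["image"][:,:,::-1]);print(n,c["K"].round(1).tolist(),c["R"].round(4).tolist(),c["t"].round(4).tolist())
print(ctrl.hold_point_z,status.read_orientation(),status.read_time())
E
```

```text
pics
scene [[510.3, 0.0, 319.2], [0.0, 510.3, 203.5], [0.0, 0.0, 1.0]] [[0.8388, -0.5444, 0.0076], [-0.2718, -0.4308, -0.8606], [0.4718, 0.7198, -0.5093]] [-0.4834, 0.178, 0.8779]
top [[479.7, 0.0, 312.6], [0.0, 479.7, 204.4], [0.0, 0.0, 1.0]] [[-0.0258, -0.9996, 0.0129], [-0.995, 0.0244, -0.0966], [0.0963, -0.0153, -0.9952]] [-0.137, 0.4805, 1.0927]
0.0187 [-7.31032024e-01 -3.05474538e+00  2.55262105e-03] 0.1
```

View pics/top0.png

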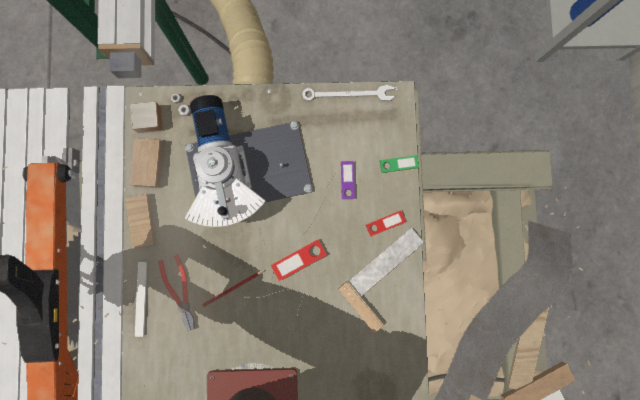

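View pics/scene0.png

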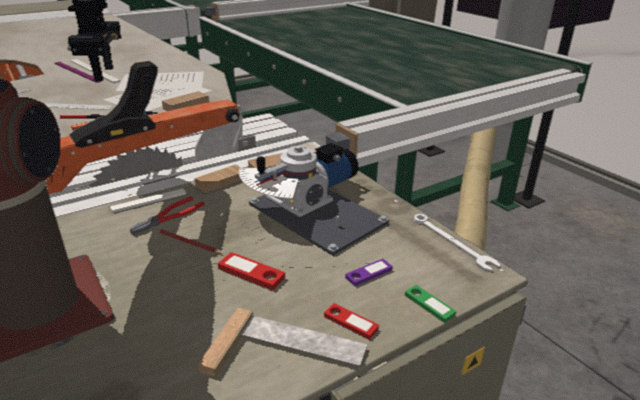

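Top view candidates: red tags are the large one at (300,260) and the small one at (386,222), and the purple one is at (348,180). The small red at (386,222) fits, being red and the smaller. The green tag is at (399,164), the unit at (217,162), the knob at (222,211) and the post at (284,164). Next is an enlarged crop to confirm, plus measurements.

```bash
cat > h.py <<'E'
from rig import ctrl,jaws,solve_ik,imaging,status
import cv2,numpy as np
from scipy.spatial.transform import Rotation as Ro
def ray(c,px,z):
    o=-c["R"].T@c["t"]; d=c["R"].T@np.linalg.inv(c["K"])@[px[0],px[1],1]
    return o+d*(z-o[2])/d[2]
def proj(c,X):
    p=c["K"]@(c["R"]@np.asarray(X,float)+c["t"]); return p[:2]/p[2]
def down(yaw):  # tool z down, tool x at angle yaw in world
    c,s=np.cos(yaw),np.sin(yaw)
    return Ro.from_matrix(np.array([[c,s,0],[s,-c,0],[0,0,-1]])).as_rotvec()
def blobs(c,lo,hi,lo2=None,hi2=None,amin=60):
    h=cv2.cvtColor(c["image"],cv2.COLOR_RGB2HSV); m=cv2.inRange(h,lo,hi)
    if lo2: m|=cv2.inRange(h,lo2,hi2)
    cs,_=cv2.findContours(m,cv2.RETR_EXTERNAL,cv2.CHAIN_APPROX_NONE)
    return [k for k in cs if cv2.contourArea(k)>amin]
RED=((0,120,60),(8,255,255),(172,120,60),(180,255,255)); GREEN=((50,110,50),(80,255,255))
BLUE=((100,120,50),(125,255,255))
def rectw(c,k,z):
    P=np.array([ray(c,p[0],z)[:2]*1000 for p in k],np.float32)
    (x,y),(w,h),a=cv2.minAreaRect(P)
    if w<h: w,h,a=h,w,a+90
    return x,y,w,h,a
E
python3 - <<'E'
from h import *
c=imaging.camera("top"); I=c["image"][:,:,::-1]
for n,m in(("red",RED),("green",GREEN)):
    for k in blobs(c,*m): print(n,k.mean(0).round(0).tolist(),np.round(rectw(c,k,.01),1))
for n,p,z in(("knobtop",(222,211),.153),("cap",(217,162),.12),("post",(284,164),.03),("plateTR",(294,126),.012),("plateBR",(308,188),.012)):print(n,ray(c,p,z).round(4))
a=cv2.resize(I[90:235,170:320],None,fx=4,fy=4,interpolation=cv2.INTER_CUBIC)[:580,:600]
b=cv2.resize(I[145:245,360:425],None,fx=3,fy=3,interpolation=cv2.INTER_CUBIC)
b=cv2.copyMakeBorder(b,0,580-b.shape[0],0,0,cv2.BORDER_CONSTANT)
cv2.imwrite("pics/crop1.png",np.hstack([a,b]))
E
```

```text
red [[236.0, 286.0]] [292.5  34.1 111.8   6.8 118.9]
red [[298.0, 260.0]] [ 349.4 -112.9  126.3   42.1  117.2]
red [[386.0, 223.0]] [ 430.3 -319.8   91.2   29.7  110.6]
green [[401.0, 164.0]] [ 571.3 -358.2   89.4   28.5   96.3]
knobtop [0.4554 0.0389 0.153 ]
cap [0.5638 0.0546 0.12  ]
post [ 0.5726 -0.0848  0.03  ]
plateTR [ 0.6674 -0.1097  0.012 ]
plateBR [ 0.5172 -0.1395  0.012 ]
```

View pics/crop1.png

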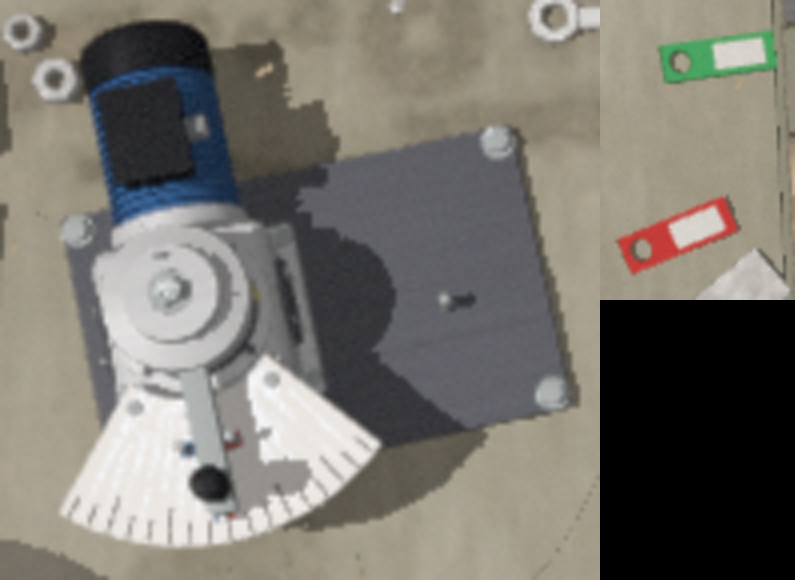

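The crop confirms the smaller red tag (hole at its left end, px ~(374,228)) and the green tag (hole at ~(387,166)). The axis bolt is at px (212.5,162.5), the knob top at (222.5,210.7), and the post tip at (281,164.7). Now rocking to the first side.

```bash
cat > rock.py <<'E'
from h import *
c0=dict(K=np.array([[479.7,0,312.6],[0,479.7,204.4],[0,0,1]]),R=np.array([[-0.0258,-0.9996,0.0129],[-0.995,0.0244,-0.0966],[0.0963,-0.0153,-0.9952]]),t=np.array([-0.137,0.4805,1.0927]))
AX=ray(c0,(212.5,162.5),.14)[:2]; KN=ray(c0,(222.5,210.7),.153)[:2]
r=KN-AX; A0=np.arctan2(r[1],r[0])
Z=.127
def rock(side,a_start,target,gap=.0275):
    """finger on the side*(+angle) of the knob, pushes toward -side angle"""
    yaw=A0+np.pi/2; yaw=min((yaw,yaw-np.pi),key=lambda y:abs(solve_ik([*KN,.2],down(y))[5]) if solve_ik([*KN,.2],down(y)) is not None else 9)
    rot=down(yaw); n=np.array([-np.sin(A0),np.cos(A0)])*side
    kn=lambda a:KN+.105*np.array([np.cos(a)-np.cos(A0),np.sin(a)-np.sin(A0)])
    P=lambda a,d,z:[*(kn(a)+n*d),z]
    ctrl.reach(P(a_start,gap,.21),rot); ctrl.move_straight(P(a_start,gap,Z),speed=.12)
    ctrl.sleep(.2); f0=status.read_force(); log=[]; a=a_start; d=gap; fprev=0; hit=None
    t0=status.read_time()
    while True:
        step=.001 if fprev<2 else .0004
        if d>.0195: d-=step
        else: a-=side*step/.105
        ctrl.move_straight(P(a,d,Z),speed=.03)
        f=float((status.read_force()-f0)[:2]@n); log.append((round(d*1e3,1),round((a-A0)*180/np.pi,2),round(f,2)))
        fprev=f
        if f>target or abs(a-a_start)>.5: break
    ctrl.sleep(.3); f=float((status.read_force()-f0)[:2]@n)
    print("time",status.read_time(),"step dt",(status.read_time()-t0)/len(log),"held",f,"tcp",status.read_position())
    print(log[:12:2],log[12:-14:3],log[-14:])
    ctrl.move_straight(P(a,d+.012,Z),speed=.05)
    ctrl.move_straight(P(a,d+.012,.21),speed=.15)
    print("end a",a,"d",d,status.read_time())
E
python3 - <<'E'
from rock import *
print(AX,KN,np.hypot(*r),np.degrees(A0))
jaws.close(20)
print(status.read_opening())
rock(+1,A0,5)
E
```

```text
[0.55910793 0.06040108] [0.45598113 0.03800879] 0.10552985936346353 -167.74933203941492
0.0003048051660131057
time 15.0833 step dt 0.2575 held 4.4703749700742685 tcp [0.45783573 0.04594431 0.12702116]
[(26.5, np.float64(0.0), 0.65), (24.5, np.float64(0.0), 1.46), (22.5, np.float64(0.0), 0.98), (20.5, np.float64(0.0), -0.46), (19.5, np.float64(-0.55), 1.14), (19.5, np.float64(-1.64), 1.08)] [(19.5, np.float64(-2.73), 0.85), (19.5, np.float64(-4.37), 0.8), (19.5, np.float64(-6.0), 0.91), (19.5, np.float64(-7.64), 0.73), (19.5, np.float64(-9.28), 1.49)] [(19.5, np.float64(-10.37), 0.71), (19.5, np.float64(-10.91), 1.19), (19.5, np.float64(-11.46), 1.33), (19.5, np.float64(-12.0), 1.29), (19.5, np.float64(-12.55), 1.15), (19.5, np.float64(-13.1), 2.11), (19.5, np.float64(-13.31), 3.1), (19.5, np.float64(-13.53), 3.81), (19.5, np.float64(-13.75), 3.56), (19.5, np.float64(-13.97), 4.59), (19.5, np.float64(-14.19), 4.65), (19.5, np.float64(-14.41), 4.91), (19.5, np.float64(-14.62), 3.97), (19.5, np.float64(-14.84), 5.03)]
end a -3.186825781156622 d 0.019499999999999993 16.175
```

```bash
sed -i 's/step=.001 if fprev<2 else .0004/step=.003 if (side<0 and d<=.0195 and a<A0-.03) else .001 if fprev<2 else .0004/' rock.py; python3 - <<'E'
from rock import *
rock(-1,A0-np.radians(14.3),5.5)
c=imaging.camera("top"); I=c["image"][:,:,::-1]
cv2.imwrite("pics/top1.png",I)
cv2.imwrite("pics/crop2.png",cv2.resize(I[140:230,180:275],None,fx=6,fy=6,interpolation=cv2.INTER_CUBIC))
E
```

```text
time 27.8583 step dt 0.2575 held 5.114596776698722 tcp [0.45557842 0.04342683 0.12690864]
[(26.5, np.float64(-14.3), -0.48), (24.5, np.float64(-14.3), -0.32), (22.5, np.float64(-14.3), -0.12), (20.5, np.float64(-14.3), -0.59), (19.5, np.float64(-12.66), -0.94), (19.5, np.float64(-9.39), -0.84)] [(19.5, np.float64(-6.11), -0.72), (19.5, np.float64(-1.2), 0.43), (19.5, np.float64(0.43), -0.33), (19.5, np.float64(2.07), 0.18), (19.5, np.float64(3.71), -0.66)] [(19.5, np.float64(4.8), 1.19), (19.5, np.float64(5.34), 2.46), (19.5, np.float64(5.56), 2.42), (19.5, np.float64(5.78), 2.42), (19.5, np.float64(6.0), 3.93), (19.5, np.float64(6.22), 2.96), (19.5, np.float64(6.44), 4.26), (19.5, np.float64(6.65), 3.38), (19.5, np.float64(6.87), 5.0), (19.5, np.float64(7.09), 4.87), (19.5, np.float64(7.31), 4.56), (19.5, np.float64(7.53), 4.82), (19.5, np.float64(7.75), 5.08), (19.5, np.float64(7.96), 5.52)]
end a -2.7887888165727674 d 0.019499999999999993 28.95
```

View pics/crop2.png

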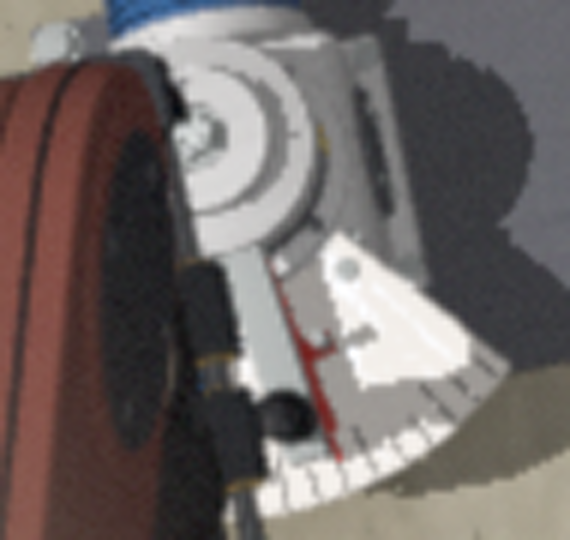

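The red pointer has been pushed out past the arm, with its tip at crop (338,458). The gripper hides the blue one, so I'm clearing the view and reading both.

```bash
python3 - <<'E'
from rock import *
ctrl.reach([.43,-.32,.15],down(np.radians(20)))
c=imaging.camera("top"); I=c["image"][:,:,::-1]
cv2.imwrite("pics/top2.png",I)
for n,m,z in(("red",RED,.095),("blue",BLUE,.098)):
    h=cv2.cvtColor(c["image"],cv2.COLOR_RGB2HSV); M=cv2.inRange(h,(m[0][0],70,40),m[1])
    if n=="red": M|=cv2.inRange(h,(172,70,40),m[3])
    v,u=np.nonzero(M[175:225,180:262]); P=np.array([ray(c,(a+180,b+175),z)[:2] for a,b in zip(u,v)])-AX
    R=np.hypot(*P.T); A=np.degrees(np.arctan2(P[:,1],P[:,0]))%360-180
    k=(R>.05)&(R<.128); o=np.argsort(R[k]); print(n,k.sum()); print(np.c_[R[k]*1000,A[k]][o][-25:].round(1).tolist())
cv2.imwrite("pics/crop3.png",cv2.resize(I[150:232,180:275],None,fx=7,fy=7,interpolation=cv2.INTER_CUBIC))
print(status.read_time())
E
```

```text
red 55
[[92.2, 21.1], [93.1, 22.3], [94.3, 20.6], [95.1, 21.8], [96.0, 23.0], [96.3, 20.1], [97.1, 21.3], [98.0, 22.5], [99.2, 20.8], [100.0, 22.0], [101.2, 20.4], [102.0, 21.5], [102.9, 22.6], [103.2, 19.9], [104.1, 21.1], [104.9, 22.2], [106.1, 20.6], [106.9, 21.7], [108.1, 20.2], [108.9, 21.3], [111.0, 20.8], [113.0, 20.4], [113.8, 21.5], [115.8, 21.1], [117.9, 20.7]]
blue 90
[[89.9, -3.4], [92.1, -2.0], [92.1, -0.6], [92.1, -3.3], [94.2, -1.9], [94.2, -0.6], [94.3, -3.3], [94.4, -4.6], [96.4, -1.9], [96.5, -3.2], [96.5, -4.5], [98.6, -1.9], [98.6, -3.1], [98.7, -4.4], [100.8, -1.8], [100.8, -3.1], [100.9, -4.3], [102.9, -1.8], [103.0, -3.0], [103.0, -4.2], [105.1, -1.8], [105.1, -3.0], [105.2, -4.1], [107.3, -1.8], [107.3, -2.9]]
30.4667
```

View pics/crop3.png

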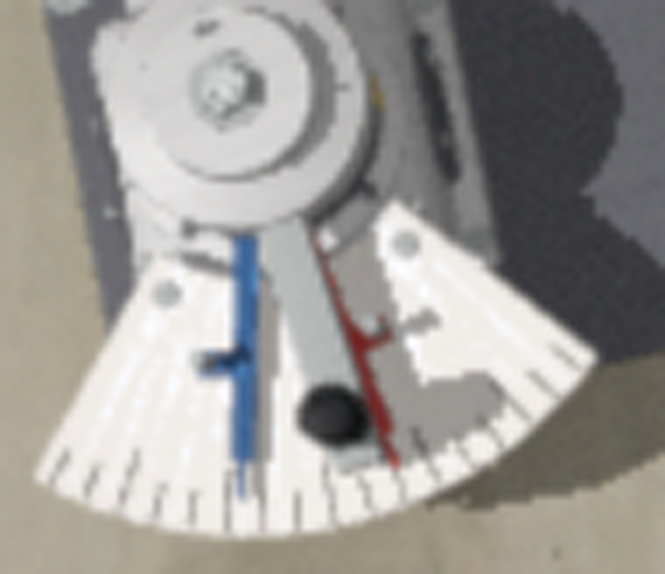

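Blue tip is at crop (242,495) and red at (395,465). That is about 46 mm, or roughly 23–24°, so well over 15° and the red tag goes on the post. The arm rests clear of both ends. Grasping the small red tag and hovering over the post.

```bash
cat > place.py <<'E'
from rock import *
POST=ray(c0,(280.7,164.5),.035)[:2]
TAG=np.array([.4303,-.3198]); TA=np.radians(110.6); PA=np.radians(147.3)
def yv(a): return down(a+OFF)
OFF=min((0,np.pi),key=lambda o:max((abs(q[5]) if q is not None else 9) for q in(solve_ik([*TAG,.1],down(TA+o)),solve_ik([*POST,.1],down(PA+o)))))
PC=POST-.031*np.array([np.cos(PA),np.sin(PA)])
E
python3 - <<'E'
from place import *
print(POST,PC,OFF)
jaws.open_gripper()
ctrl.reach([*TAG,.08],yv(TA)); ctrl.move_straight([*TAG,.003],speed=.12)
jaws.close(20); print(status.read_opening())
ctrl.move_straight([*TAG,.10],speed=.15)
print(status.read_opening())
ctrl.reach([*PC,.085],yv(PA))
c=imaging.camera("wrist"); w=c["image"][:,:,::-1].copy()
u,v=proj(c,[*POST,.035]);f=proj(c,[*POST,.010]); print((u,v),f)
c1=imaging.camera("top"); t=c1["image"][:,:,::-1]; s=imaging.camera("scene"); si=s["image"][:,:,::-1]
print("top",proj(c1,[*POST,.035]),"scene",proj(s,[*POST,.035]),proj(s,[*POST,.01]))
su,sv=proj(s,[*POST,.035]).astype(int)
a=cv2.resize(w,(480,300)); b=cv2.resize(t[110:210,230:330],(300,300)); d=cv2.resize(si[sv-75:sv+50,su-100:su+100],(480,300),interpolation=cv2.INTER_CUBIC)
cv2.imwrite("pics/hover.png",np.vstack([np.hstack([a,b]),np.hstack([d,np.zeros((300,300,3),np.uint8)])]))
print("crop origin",su-100,sv-75,status.read_time(),status.read_opening())
E
```

```text
[ 0.57071778 -0.07720586] [ 0.59680461 -0.09395331] 0
0.07078439504522875
0.0015705042407373434
(np.float64(320.24059655986383), np.float64(179.3363758495043)) [319.98336085 173.28277597]
top [280.65243196 164.50360162] scene [337.05137768 215.84687882] [336.752756   225.80669695]
crop origin 237 140 36.7833 0.000424253053361278
```

View pics/hover.png

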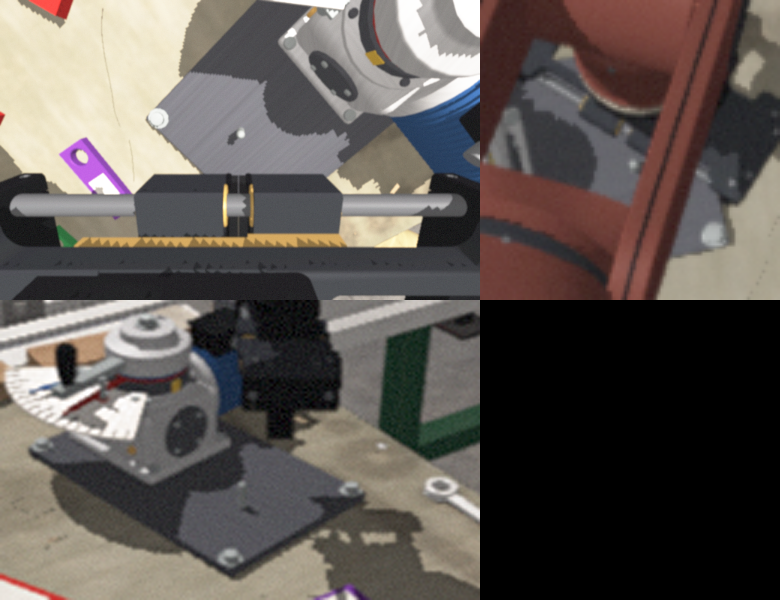

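The post checks out in all three views: predicted wrist (240,134), seen (241,132). The tag was not grasped, though. The jaws stopped early at 71 mm and then closed during the lift. Looking at the tag again.

```bash
python3 - <<'E'
from place import *
jaws.open_gripper()
ctrl.reach([.40,-.20,.2],yv(TA))
c=imaging.camera("top"); I=c["image"][:,:,::-1]
for n,m in(("red",RED),("green",GREEN)):
    for k in blobs(c,*m): print(n,k.mean(0).round(0).tolist(),np.round(rectw(c,k,.01),1))
cv2.imwrite("pics/tag2.png",cv2.resize(I[140:330,330:440],None,fx=3,fy=3,interpolation=cv2.INTER_CUBIC))
for g in (1,-1):
  print(proj(c,[*(TAG+g*.0435*np.array([np.sin(TA),-np.cos(TA)])),.003]),proj(c,[*(TAG+g*.0585*np.array([np.sin(TA),-np.cos(TA)])),.003]))
print(status.read_time(),status.read_opening())
E
```

```text
red [[317.0, 388.0]] [  57.3 -147.1   68.1   14.2  136.7]
red [[230.0, 289.0]] [285.9  46.1 139.4   6.8 118.7]
red [[167.0, 282.0]] [305.  191.7 106.8  14.   24.8]
red [[182.0, 278.0]] [314.3 157.8 106.8  12.6  10.8]
red [[379.0, 292.0]] [ 276.3 -303.1  361.3   16.5  146.1]
red [[313.0, 290.0]] [ 232.  -126.9  649.6  225.3  141.8]
red [[291.0, 243.0]] [ 401.2 -104.4  393.9   16.2  142.9]
green [[401.0, 165.0]] [ 571.2 -358.3   89.3   28.3   96.3]
green [[182.0, 56.0]] [847.5 156.4 161.2  11.5  31.7]
[377.90307316 206.11909892] [375.46007811 200.29795095]
[392.18061845 240.1395133 ] [394.66107839 246.0499323 ]
39.3417 0.08694626961615164
```

View pics/tag2.png

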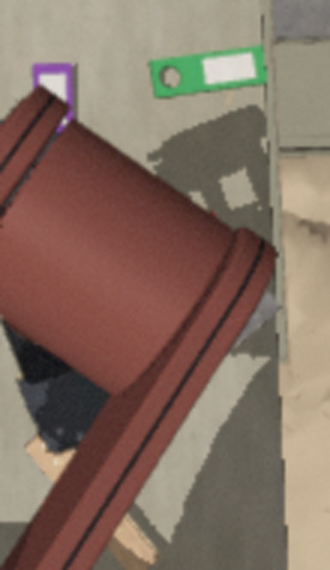

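The arm hides the tag from the top camera here, so I'm looking with the scene and wrist cameras from where the arm stands and from above.

```bash
python3 - <<'E'
from place import *
s=imaging.camera("scene")
for k in blobs(s,*RED): print("scene",k.mean(0).round(0).tolist(),np.round(rectw(s,k,.01),1))
ctrl.reach([.47,-.22,.20],yv(TA))
c=imaging.camera("wrist")
for k in blobs(c,*RED,amin=300): print("wrist",k.mean(0).round(0).tolist(),np.round(rectw(c,k,.01),1))
t=imaging.camera("top")
for k in blobs(t,*RED): print("top",k.mean(0).round(0).tolist(),np.round(rectw(t,k,.01),1))
a=cv2.resize(s["image"][230:390,190:480,::-1],(580,320),interpolation=cv2.INTER_CUBIC)
b=cv2.resize(c["image"][:,:,::-1],(440,275))
cv2.imwrite("pics/tag3.png",np.vstack([a,cv2.copyMakeBorder(b,0,0,0,140,0)]))
print(status.read_time())
E
```

```text
scene [[6.0, 348.0]] [-52.3 -87.4  35.4  20.3  85.3]
scene [[351.0, 321.0]] [ 428.1 -323.4   93.5   39.5  111.7]
scene [[83.0, 276.0]] [ 83.8  36.1 127.7  35.1  89.2]
scene [[251.0, 270.0]] [ 348.6 -114.1  135.7   55.4  117.2]
scene [[188.0, 241.0]] [282.4  41.7 143.7  11.4 118.8]
scene [[179.0, 209.0]] [308.1 168.4 115.3  61.1  17.7]
scene [[141.0, 135.0]] [369.5 655.5 721.2 300.   20.3]
wrist [[256.0, 235.0]] [ 423.7 -302.5   58.5   31.   110.9]
wrist [[244.0, 50.0]] [ 353.8 -121.8  106.5   43.7  117.3]
top [[341.0, 324.0]] [ 200.  -207.9   73.7   13.5  140.4]
top [[233.0, 286.0]] [289.9  39.8 153.7  27.1 127.4]
top [[167.0, 282.0]] [305.1 191.5 106.8  14.5  24.2]
top [[182.0, 279.0]] [314.3 157.7 106.7  13.2  10.6]
top [[394.0, 234.0]] [ 406.2 -340.6  385.3   15.1  148.4]
top [[283.0, 298.0]] [ 292.3 -134.9  810.2  270.4  142.7]
top [[309.0, 183.0]] [ 533.1 -143.5  388.2   14.8  145.5]
39.8833
```

View pics/tag3.png

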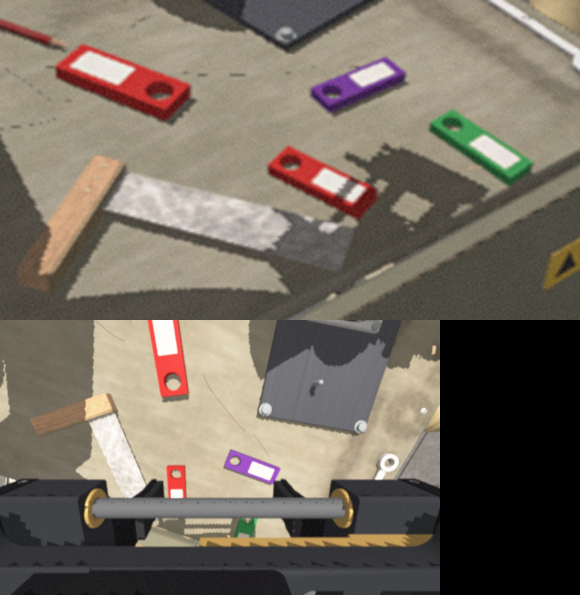

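The tag has not moved: the wrist view puts its hole end within about 2 mm of the first measurement. The steel rule's edge passes under the lower finger, and that blocked the jaws. I'll regrasp with the tool offset 18 mm away from the rule and 8 mm toward the hole, so closing centres the tag.

```bash
python3 - <<'E'
from place import *
u=np.array([np.cos(TA),np.sin(TA)]); n=np.array([np.sin(TA),-np.cos(TA)])
G=TAG+.008*u+.018*n
ctrl.reach([*G,.08],yv(TA)); ctrl.move_straight([*G,.003],speed=.12)
jaws.close(20); ctrl.sleep(.3); o=status.read_opening(); print(o,status.read_force(),status.read_time())
if .027<o<.033:
    ctrl.move_straight([*G,.10],speed=.15); print("lift",status.read_opening())
    p=np.array([np.cos(PA),np.sin(PA)]); C=POST-.023*p
    ctrl.reach([*C,.075],yv(PA)); ctrl.move_straight([*C,.046],speed=.1); ctrl.sleep(.2)
    f0=status.read_force()
    s=imaging.camera("scene"); w=imaging.camera("wrist")
    a=cv2.resize(s["image"][150:260,240:440,::-1],(600,330),interpolation=cv2.INTER_CUBIC); b=cv2.resize(w["image"][:,:,::-1],(416,260))
    cv2.imwrite("pics/pre.png",np.vstack([a,cv2.copyMakeBorder(b,0,0,0,184,0)]))
    print("post px wrist",proj(w,[*POST,.035])*.65,"scene",(proj(s,[*POST,.035])-[240,150])*3,"hole",(proj(s,[*POST,.053])-[240,150])*3)
print(status.read_time())
E
```

```text
0.029944035952192895 [ 0.6572916   0.08786872 -0.42848721] 42.6
lift 0.029918204715789053
post px wrist [207.15528724 132.81382994] scene [291.15413305 197.54063645] hole [291.8124247  175.58487973]
45.1667
```

View pics/pre.png

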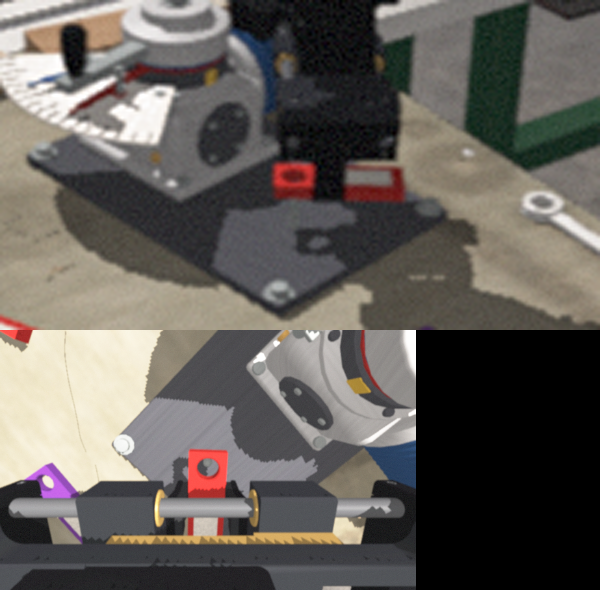

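The tag is held with its hole over the post: hole at scene crop (294,176) against the predicted (292,176), and at wrist (207,137) in line with the post. Lowering it.

```bash
python3 - <<'E'
from place import *
p=np.array([np.cos(PA),np.sin(PA)]); C=POST-.023*p
f0=status.read_force(); ok=True
for z in (.038,.032,.026,.020,.0165,.0145,.0135):
    ctrl.move_straight([*C,z],speed=.05); f=status.read_force()-f0; print(z,f.round(1))
    if np.abs(f).max()>5: ok=z<.018; break
if ok:
    jaws.open_gripper(); ctrl.sleep(.2); ctrl.move_straight([*C,.10],speed=.12); ctrl.reach([.45,-.25,.25],yv(TA))
s=imaging.camera("scene");t=imaging.camera("top")
for k in blobs(t,*RED): print("top",k.mean(0).round(0).tolist(),np.round(rectw(t,k,.02),1))
print("want centre",(POST-.031*p)*1000)
for k in blobs(t,*GREEN): print("green",np.round(rectw(t,k,.01),1))
a=cv2.resize(s["image"][150:260,240:440,::-1],(540,297),interpolation=cv2.INTER_CUBIC); b=cv2.resize(t["image"][120:220,180:330,::-1],(450,300),interpolation=cv2.INTER_CUBIC)
cv2.imwrite("pics/fin.png",np.vstack([a,cv2.copyMakeBorder(b,0,0,0,90,0)])); print(status.read_time(),status.read_force())
E
```

```text
0.038 [-0.1 -0.3 -0.2]
0.032 [-0.7 -0.2 -0.6]
0.026 [-0.6 -0.5 -0.6]
0.02 [-0.1 -1.7 -0.1]
0.0165 [-0.4 -0.2 -0.5]
0.0145 [-1.  -0.7  0.2]
0.0135 [-0.1 -1.2 -0.3]
top [[360.0, 347.0]] [ 146.8 -247.4   75.2   14.3  132.5]
top [[267.0, 285.0]] [293.  -39.4  48.4  13.4 144.9]
top [[230.0, 289.0]] [286.8  44.6 138.2   6.9 118.5]
top [[167.0, 282.0]] [305.5 188.8 105.8  13.9  24.8]
top [[182.0, 278.0]] [314.8 155.1 105.8  13.1  11.1]
top [[419.0, 262.0]] [ 354.7 -405.9  437.6   17.4  144.4]
top [[288.0, 155.0]] [596.1 -95.7  91.8  32.1 144.7]
top [[348.0, 255.0]] [ 281.6 -195.5  812.9  256.8  140.7]
top [[328.0, 202.0]] [ 503.2 -199.1  455.2   24.3  140.8]
want centre [596.80461392 -93.95331344]
50.3667 [-0.23360588 -0.44490238 -1.23749342]
```

View pics/fin.png

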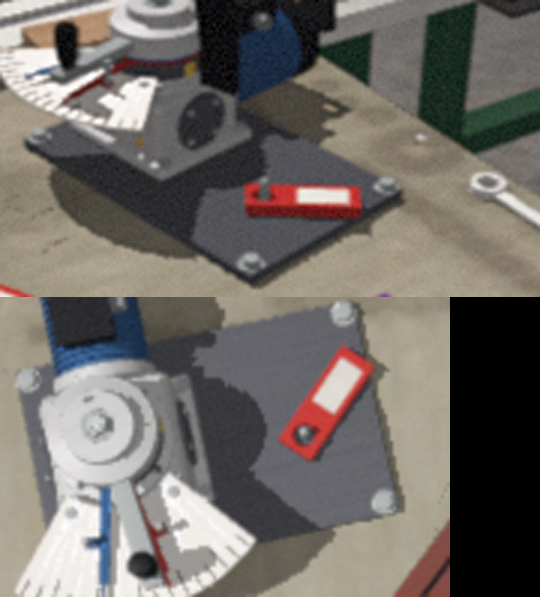

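The red tag lies flat with the post through its hole: post in hole at top crop (305,433) and scene crop (263,190). The arm is slack between the pointers and the robot is clear, so I'm handing in.

```bash
python3 -c "
from rig import job;print(job.job_done())"
```

```text
the job is handed in; nothing more can be done
None
```

I rocked the coupling to both ends of its play, read the pointers at about 23–24° apart (over 15°), hung the red tag flat on the post and handed the job in at about 50 s; a first grasp was blocked by a steel rule and moved nothing I could see, and the hand-in gave no verdict.

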